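# Return four misplaced reagent bottles to their own colour-coded holders

### The arm

A 7-joint arm with a two-finger parallel gripper is mounted at the origin on a cart in front of the work surface, level with it; the furniture and walls round the work are solid. World frame = base frame: x ahead of the robot, y to its left, z up, the work surface at z = 0. Lengths are in m, angles in rad, forces in N, time in s.
With the tool pointing down it reaches from about 0.425 to 0.875 m from the base axis. Payload 4.7 kg.
Tool frame: the origin (TCP) lies midway between the tips of the shut fingers; the grasp point (between the pads) lies 19 mm behind it; z points along the fingers, y is the direction in which the jaws open and shut (so a half turn about z gives the same grasp; the last joint's range is limited). The gripper opens to 87 mm and grips with 3 to 60 N. Pads are 19 mm wide; open, the fingers measure 117 mm over their backs; the gripper's body (75 mm by 190 mm) begins 51 mm behind the grasp point.
Start: joints at [-1.161, 0.321, -0.07, 1.45, 0.023, 1.371, -0.057], TCP at [0.251, 0.6, 0.223] pointing down, gripper open.
Joint ranges: [-2.86, 2.86], [-0.3, 2.09], [-1.38, 1.24], [0.06, 2.45], [-1.56, 4.7], [0.09, 2.05], [-2.69, 2.69]. Speed limits (rad/s): [2.57, 2.57, 3.14, 3.14, 3.14, 3.14, 3.14].

### API

Orientations are given as a rotation vector (axis times angle).
In Python, from bench import get_state, eyes, job gives the robot as it stands. The module is installed in compiled form; this text tells all that it offers.
- The arm moves only by the shell command python3 -m jog 'ROWS' [FORCE]. ROWS is JSON, a list that holds one entry, the list of rows, each a list of 5 numbers: the opening, from 0 (shut) to 1 (fully open), then the shift along the tool's x, y, z in units of 40 mm (1.0 is 40 mm), then the turn about the tool's z in units of 5 degrees (1.0 is 5 degrees). In form: [[[jaw, dx, dy, dz, turn], ...]]. A call has 1 to 10 rows; each row shifts and turns the commanded pose from where the row before left it, along the tool's axes as they then stand; what a row does not reach is not made up. A row lasts 1/8 s, in which the tool goes at most 62.5 mm and 10.7 degrees, less where a joint would pass 70% of its speed; a pose out of reach is approached as far as the arm can. A call is refused whole if a number of a shift passes 1 or a number of a turn 1, either way. A call with a gripper value outside its range is refused whole. The fingers move at their own pace and stop on an object; FORCE is the grip in N (left out, the last holds). Time passes only in rows, so rows that do not move let the fingers close. It gives the time, the measured TCP pose, the force and the opening at its end, in the units of the state.
- get_state(): the state, without advancing time (a new reading comes with each control period).
- eyes.get_image(name): name is "scene" or "top" or "wrist"; returns (picture, depth): 400x640x3 uint8, red, green, blue; 400x640 float32, m along the optical axis (not along the pixel's ray), 0 where there is no reading.
- eyes.camera_params(name): a dict with "camera_matrix" (3x3 intrinsics, pixels), "pose" (4x4, takes a point from camera to world coordinates); the wrist camera has in their place "mount" (4x4, takes a point from camera to tool coordinates, whose origin is the TCP and whose axes are the flange's). Camera axes: x right, y down, z forward; pixel columns grow to the right and rows downward; lengths in m; the calibration is good to about 2 mm. A picture is of the moment at which its call begins: read the wrist's pose just before it. camera_params takes no time and is no camera call.
- job.close_job(): hands the job in, once; it reports no verdict.
The state is a dict: "time": time; "joint_positions": joint angles; "qd": joint speeds; "joint_torque": joint torques, N m; "position": TCP position; "tool_rot": TCP orientation; "ft_force": force on the tool from outside, world axes, zero at the start; "torque": the same for the moment, N m; "grip_width": opening from 0.0 (shut) to 1.0 (fully open).
Only numpy, scipy, OpenCV 4.12 (cv2) and the standard library are available. Lean on these libraries where they do the work, as an engineer would, in place of code of your own. Each camera call takes 0.05 s, during which the arm holds its last target. There are 200 camera calls.

### The job

The four reagent bottles on the steel spill tray were put back in one another's holders after the last titration, so anyone who reaches for a bottle by its holder gets the wrong reagent. Put every bottle into the holder that has the same colour as its cap, standing fully down in it; the grey holder is a spare that you may use on the way and must be empty at the end. Keep the bottles upright, set them down rather than dropping them, and leave the conical flask beside the tray where it stands.

Things in the scene. Friction and masses are not known exactly. Their poses are not given: they have to be found in the camera images.
- bottle_red: white reagent bottle with a red screw cap, loose, about 85 g: round body 37 mm across, shoulder at 40 mm (to the fingers a straight cylinder up to 58 mm), cap 23 mm across from 56 to 70 mm height; 70 mm high in all. The cap does not come off. Origin at the centre of its underside, z up along its axis. Starts in a holder of another colour; belongs in holder_red.
- bottle_green: brown translucent reagent bottle with a green screw cap, loose, about 85 g: round body 37 mm across, shoulder at 40 mm (to the fingers a straight cylinder up to 58 mm), cap 23 mm across from 56 to 70 mm height; 70 mm high in all. The cap does not come off. Origin at the centre of its underside, z up along its axis. Starts in a holder of another colour; belongs in holder_green.
- bottle_black: white reagent bottle with a black screw cap, loose, about 85 g: round body 37 mm across, shoulder at 40 mm (to the fingers a straight cylinder up to 58 mm), cap 23 mm across from 56 to 70 mm height; 70 mm high in all. The cap does not come off. Origin at the centre of its underside, z up along its axis. Starts in a holder of another colour; belongs in holder_black.
- bottle_blue: white reagent bottle with a blue screw cap, loose, about 85 g: round body 37 mm across, shoulder at 40 mm (to the fingers a straight cylinder up to 58 mm), cap 23 mm across from 56 to 70 mm height; 70 mm high in all. The cap does not come off. Origin at the centre of its underside, z up along its axis. Starts in a holder of another colour; belongs in holder_blue.
- holder_red: round red bottle holder (holds a wrong bottle at the start), fixed in the fixed steel tray (350 x 245 mm, rim 20 mm high): 71 mm across, 22 mm high, well 48 mm across widening to 60 mm over the top 8 mm. Origin: centre of its underside, 2 mm above the worktop, z up; the well's floor, where a bottle's origin comes, is 4 mm above it. Neighbouring holders are 85 to 90 mm apart.
- holder_green: round green bottle holder (holds a wrong bottle at the start), fixed in the fixed steel tray (350 x 245 mm, rim 20 mm high): 71 mm across, 22 mm high, well 48 mm across widening to 60 mm over the top 8 mm. Origin: centre of its underside, 2 mm above the worktop, z up; the well's floor, where a bottle's origin comes, is 4 mm above it. Neighbouring holders are 85 to 90 mm apart.
- holder_black: round black bottle holder (holds a wrong bottle at the start), fixed in the fixed steel tray (350 x 245 mm, rim 20 mm high): 71 mm across, 22 mm high, well 48 mm across widening to 60 mm over the top 8 mm. Origin: centre of its underside, 2 mm above the worktop, z up; the well's floor, where a bottle's origin comes, is 4 mm above it. Neighbouring holders are 85 to 90 mm apart.
- holder_blue: round blue bottle holder (holds a wrong bottle at the start), fixed in the fixed steel tray (350 x 245 mm, rim 20 mm high): 71 mm across, 22 mm high, well 48 mm across widening to 60 mm over the top 8 mm. Origin: centre of its underside, 2 mm above the worktop, z up; the well's floor, where a bottle's origin comes, is 4 mm above it. Neighbouring holders are 85 to 90 mm apart.
- holder_grey: round grey bottle holder (spare, empty at the start), fixed in the fixed steel tray (350 x 245 mm, rim 20 mm high): 71 mm across, 22 mm high, well 48 mm across widening to 60 mm over the top 8 mm. Origin: centre of its underside, 2 mm above the worktop, z up; the well's floor, where a bottle's origin comes, is 4 mm above it. Neighbouring holders are 85 to 90 mm apart.
- flask: conical glass flask with some blue in it, 80 mm across at the foot, 126 mm high, loose, standing on the worktop beside one short end of the tray, about 0.22 to 0.26 m from the tray's centre; a bystander. Origin at the centre of its underside, z up.
Things that resemble listed ones, but are neither listed nor needed, are in the scene too. What is shaped like the holder_blue but purple or yellow is not meant.

How it is judged:
By the outcome, as a careful person would: the job done as asked, in the order asked, and still so for the second after the job is handed in, with the robot touching nothing.
It also fails if it takes over 109 s, if anything falls off the work surface, if the arm or the gripper's body presses on something with over 40 N, if the wrist force passes 120 N, or if a joint passes its speed limit or range.

## Working session

There is one attempt and no reset: what is moved stays moved. The work goes in short steps, Python scripts to look and compute and a shell command to move; the robot and the scene stay as the last step left them, time stands still between calls to the robot, and variables do not carry over. Pictures are saved under pics/ and viewed, about 12 in all and at most 16, crops included, and the job is handed in when it is done.

```bash
mkdir -p pics; cat > h.py <<'E'
import numpy as np, cv2
from scipy.spatial.transform import Rotation as R
from bench import get_state, eyes, job
def grab(n,save=None):
    s=get_state(); im,d=eyes.get_image(n); p=eyes.camera_params(n)
    if n=="wrist":
        T=np.eye(4); T[:3,:3]=R.from_rotvec(s["tool_rot"]).as_matrix(); T[:3,3]=s["position"]; T=T@np.array(p["mount"])
    else: T=np.array(p["pose"])
    if save: cv2.imwrite("pics/"+save,cv2.cvtColor(im,cv2.COLOR_RGB2BGR))
    return im,d,np.array(p["camera_matrix"]),T
def ray(u,v,K,T,z):
    r=T[:3,:3]@np.linalg.solve(K,[u,v,1.]); return T[:3,3]+r*(z-T[2,3])/r[2]
E
python3 - <<'E'
from h import *
for n in("top","scene"):
    im,d,K,T=grab(n,n+"0.png"); print(n,K.round(1).tolist(),T.round(3).tolist())
s=get_state();print(s["position"],s["tool_rot"],s["time"],s["grip_width"]);print(R.from_rotvec(s["tool_rot"]).as_matrix().round(3)); print(np.array(eyes.camera_params("wrist")["mount"]).round(3))
E
```

```text
top [[497.4, 0.0, 314.1], [0.0, 497.4, 207.6], [0.0, 0.0, 1.0]] [[0.028, -0.994, 0.102, 0.428], [-0.999, -0.031, -0.026, 0.108], [0.029, -0.101, -0.994, 1.127], [0.0, 0.0, 0.0, 1.0]]
scene [[387.7, 0.0, 320.0], [0.0, 387.7, 195.8], [0.0, 0.0, 1.0]] [[0.844, -0.394, 0.364, 0.246], [-0.536, -0.605, 0.589, -0.403], [-0.012, -0.693, -0.721, 0.668], [0.0, 0.0, 0.0, 1.0]]
[0.25042791 0.59927504 0.22157708] [-6.17512685e-01 -3.08006021e+00  2.66250596e-03] 0.1 0.9992234090516812
[[-0.923  0.385 -0.001]
 [ 0.385  0.923 -0.002]
 [-0.    -0.002 -1.   ]]
[[ 0.001 -0.968 -0.249  0.068]
 [ 1.     0.001 -0.001 -0.   ]
 [ 0.002 -0.249  0.968 -0.161]
 [ 0.     0.     0.     1.   ]]
```

View pics/top0.png

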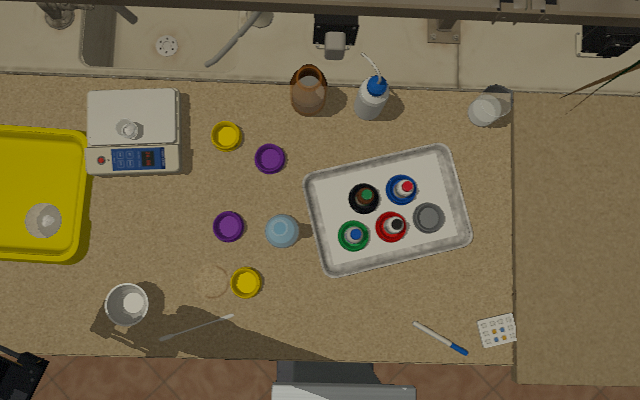

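View pics/scene0.png

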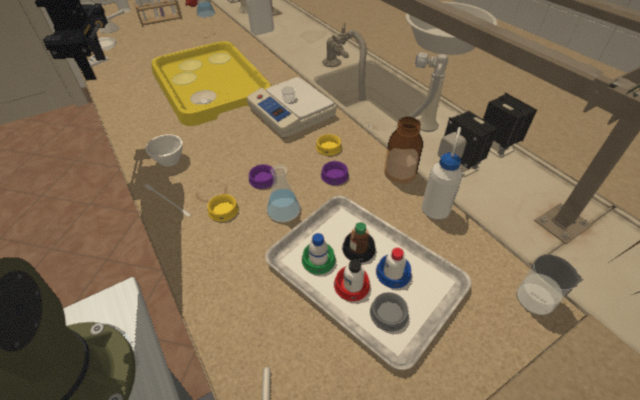

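The top view shows the tray at about (388,210). Its holders and bottles, by pixel:
- Black holder (364,198), green-capped bottle
- Blue holder (401,190), red-capped bottle
- Green holder (354,235), blue-capped bottle
- Red holder (391,226), black-capped bottle
- Grey holder (429,218), empty

The flask is at (282,231). The purple and yellow cups at (228,226), (270,158), (227,136) and (246,283) are outside the tray, so they are not meant. Next I measure and make one enlarged crop.

```bash
cat > meas.py <<'E'
from h import *
S={"black":(364,198),"blue":(401,190),"green":(354,235),"red":(391,226),"grey":(429,218)}
def run(save=None):
    im,d,K,T=grab("top")
    white=(im.min(2)>140).astype(np.uint8)  # tray floor
    hsv=cv2.cvtColor(im,cv2.COLOR_RGB2HSV); out={}
    for n,(u,v) in S.items():
        # holder: seed-coloured pixels in a 22 px disc, enclosing circle at rim height
        m=np.zeros(im.shape[:2],np.uint8); cv2.circle(m,(u,v),23,1,-1)
        h,s,val=[hsv[...,i].astype(int) for i in range(3)]
        col={"black":val<60,"blue":(abs(h-108)<14)&(s>130),"green":(abs(h-70)<20)&(s>110),"red":((h<8)|(h>172))&(s>130),"grey":val<125}[n]
        mm=(col&(m>0)).astype(np.uint8)
        k,l,st,_=cv2.connectedComponentsWithStats(mm); i=1+np.argmax(st[1:,4])
        c=max(cv2.findContours((l==i).astype(np.uint8),0,cv2.CHAIN_APPROX_NONE)[0],key=len)
        (cu,cv),r=cv2.minEnclosingCircle(c); p=ray(cu,cv,K,T,.024); rr=r*(T[2,3]-.024)/K[0,0]
        out[n]=p; print("holder",n,(round(cu),round(cv)),"diam",round(2*rr*1000),p[:2].round(4))
    if save:
        b=cv2.cvtColor(im,cv2.COLOR_RGB2BGR)[140:280,265:475]
        cv2.imwrite("pics/"+save,cv2.resize(b,None,fx=3.7,fy=3.7,interpolation=cv2.INTER_CUBIC))
    # tall things by depth: world points
    vv,uu=np.mgrid[0:400,0:640]; P=np.stack([(uu-K[0,2])*d/K[0,0],(vv-K[1,2])*d/K[1,1],d],-1)@T[:3,:3].T+T[:3,3]
    tall=((P[...,2]>.062)&(P[...,2]<.09)&(d>0)).astype(np.uint8)
    k,l,st,ce=cv2.connectedComponentsWithStats(tall)
    for i in range(1,k):
        if 300<ce[i][0]<475 and 140<ce[i][1]<280 and st[i,4]>20:
            q=P[l==i]; t=q[q[:,2]>.072]; g=ray(*ce[i],K,T,.072)
            print("cap px",ce[i].round(1),"n",st[i,4],"zmax",q[:,2].max().round(3),"pts",np.median(t,0).round(4) if len(t) else "", "ray",g[:2].round(4))
    return out
if __name__=="__main__":
    import sys; o=run(sys.argv[1] if len(sys.argv)>1 else None)
    for a in o: print(a,{b:round(float(np.linalg.norm(o[a]-o[b]))*1000) for b in o})
    for px in [(282,231)]:
        im,d,K,T=grab("top"); print("flask",ray(*px,K,T,.1))
E
python3 meas.py crop1.png
```

```text
holder black (363, 198) diam 68 [ 0.5649 -0.0312]
holder blue (401, 189) diam 68 [ 0.5885 -0.1152]
holder green (353, 236) diam 68 [ 0.4809 -0.0094]
holder red (390, 226) diam 69 [ 0.5043 -0.0929]
holder grey (428, 217) diam 71 [ 0.527  -0.1782]
cap px [406.9 186.1] n 101 zmax 0.081 pts [ 0.5887 -0.1186  0.0753] ray [ 0.5888 -0.1188]
cap px [366.7 194.2] n 97 zmax 0.079 pts [ 0.5683 -0.0324  0.0755] ray [ 0.5682 -0.0323]
cap px [396.7 223.6] n 98 zmax 0.08 pts [ 0.5069 -0.0977  0.0759] ray [ 0.507  -0.0977]
cap px [355.7 233.7] n 96 zmax 0.081 pts [ 0.4831 -0.0102  0.0757] ray [ 0.4829 -0.0102]
black {'black': 0, 'blue': 87, 'green': 87, 'red': 87, 'grey': 152}
blue {'black': 87, 'blue': 0, 'green': 151, 'red': 87, 'grey': 88}
green {'black': 87, 'blue': 151, 'green': 0, 'red': 87, 'grey': 175}
red {'black': 87, 'blue': 87, 'green': 87, 'red': 0, 'grey': 88}
grey {'black': 152, 'blue': 88, 'green': 175, 'red': 88, 'grey': 0}
flask [0.48246482 0.14536788 0.1       ]
```

View pics/crop1.png

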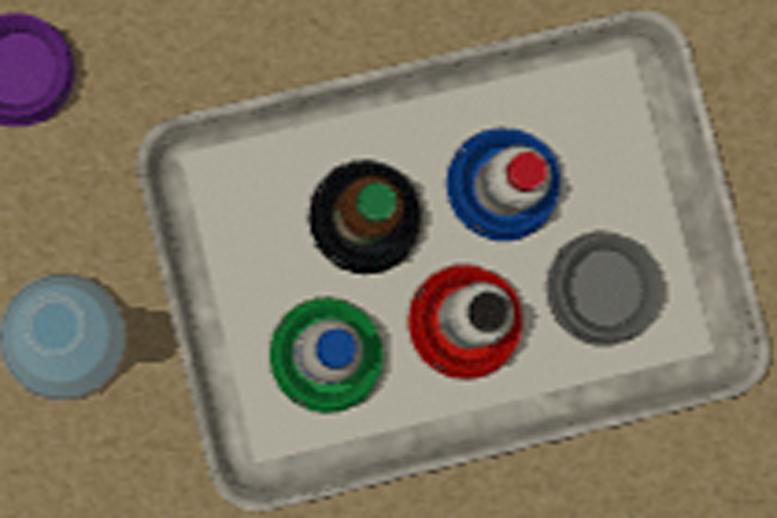

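The crop confirms the layout. Holder spacing comes out at 87–88 mm (given 85–90), rim diameters at 68–71 mm (given 71), and cap heights at 76 mm. The colours form one cycle, so the order is:
1. Black bottle to grey
2. Red to red
3. Blue to blue
4. Green to green
5. Black to black

I turn the jaws along world x first.

```bash
python3 -m jog '[[[0.65,0,0,0,1],[0.65,0,0,0,1],[0.65,0,0,0,1],[0.65,0,0,0,1],[0.65,0,0,0,1],[0.65,0,0,0,1],[0.65,0,0,0,1],[0.65,0,0,0,1],[0.65,0,0,0,1],[0.65,0,0,0,1]]]' 15
python3 -m jog '[[[0.65,0,0,0,1],[0.65,0,0,0,1],[0.65,0,0,0,1],[0.65,0,0,0,0.47],[0.65,0,0,0,0]]]'
```

```text
time: 1.45
position: [0.2505, 0.5996, 0.2222]
tool_rot: [1.865, 2.528, -0.001]
ft_force: [-0.5, 0.2, -0.7]
grip_width: 0.65
time: 2.08
position: [0.2505, 0.5996, 0.2223]
tool_rot: [2.221, 2.221, -0.001]
ft_force: [-0.3, 0.3, 0.6]
grip_width: 0.649
```

```bash
python3 -m jog '[[[0.65,-0.8,0.3,0,0],[0.65,-0.8,0.3,0,0],[0.65,-0.8,0.3,0,0],[0.65,-0.8,0.3,0,0],[0.65,-0.8,0.3,0,0],[0.65,-0.8,0.3,0,0],[0.65,-0.8,0.3,0,0],[0.65,-0.8,0.3,0,0],[0.65,-0.8,0.3,0,0],[0.65,-0.8,0.3,0,0]]]'
python3 -m jog '[[[0.65,-0.8,0.3,0,0],[0.65,-0.8,0.3,0,0],[0.65,-0.8,0.3,0,0],[0.65,-0.8,0.3,0,0],[0.65,-0.8,0.3,0,0],[0.65,-0.8,0.3,0,0],[0.65,-0.8,0.3,0,0],[0.65,-0.8,0.3,0,0],[0.65,-0.8,0.3,0,0],[0.65,0,0,0,0]]]'
python3 - <<'E'
from h import *
im,d,K,T=grab("wrist","w1.png")
for n,p in {"blackcap":(.507,-.0977,.076),"redcap":(.5887,-.1186,.076),"grey":(.527,-.1782,.024),"redholder":(.5043,-.0929,.024)}.items():
    q=np.linalg.inv(T)@[*p,1]; q=K@q[:3]; print(n,(q[:2]/q[2]).round(0))
E
```

```text
time: 3.32
position: [0.3708, 0.2786, 0.2227]
tool_rot: [-2.221, -2.222, -0.001]
ft_force: [0.6, 1.2, 0.6]
grip_width: 0.648
time: 4.58
position: [0.4788, -0.0113, 0.2228]
tool_rot: [2.226, 2.215, 0.0]
ft_force: [-0.1, -0.3, -0.2]
grip_width: 0.649
blackcap [353. 281.]
redcap [437. 300.]
grey [366. 324.]
redholder [347. 255.]
```

View pics/w1.png

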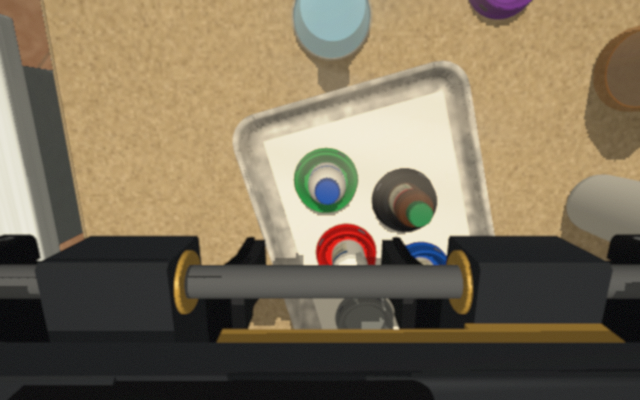

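The wrist view fits the measurements: green holder at (326,181), black holder at (405,199), red holder at (347,248). Now I move over the black-capped bottle and go down.

```bash
python3 -m jog '[[[0.65,-0.72,0.235,0,0],[0.65,-0.72,0.235,0,0],[0.65,-0.72,0.235,0.2,0],[0.65,0,0,0.7,0],[0.65,0,0,0.7,0],[0.65,0,0,0.7,0],[0.65,0,0,0,0],[0.65,0,0,0,0]]]'
```

```text
time: 5.62
position: [0.5072, -0.0941, 0.1315]
tool_rot: [2.22, 2.222, 0.002]
ft_force: [-0.3, -0.2, 0.1]
grip_width: 0.652
```

```bash
python3 -m jog '[[[0.65,-0.08,0,0.6,0],[0.65,0,0,0.6,0],[0.65,0,0,0.6,0],[0.65,0,0,0.4,0],[0.65,0,0,0.24,0],[0.65,0,0,0,0],[0.65,0,0,0,0]]]'
```

```text
time: 6.5
position: [0.5072, -0.0981, 0.0337]
tool_rot: [2.221, 2.22, 0.002]
ft_force: [-0.1, -0.8, 0.4]
grip_width: 0.652
```

```bash
python3 -m jog '[[[0.3,0,0,0,0],[0.3,0,0,0,0],[0.3,0,0,0,0],[0.3,0,0,0,0],[0.3,0,0,0,0]]]' 15
python3 -m jog '[[[0.3,0,0,-0.2,0],[0.3,0,0,-0.4,0],[0.3,0,0,-0.5,0],[0.3,0,0,-0.5,0],[0.3,0,0,-0.45,0],[0.3,0,0,-0.2,0],[0.3,0,0,0,0],[0.3,0,0,0,0]]]'
python3 - <<'E'
from h import *
im,d,K,T=grab("scene"); 
import cv2
b=cv2.cvtColor(im,cv2.COLOR_RGB2BGR)[150:370,240:480]; cv2.imwrite("pics/s1.png",cv2.resize(b,None,fx=2.5,fy=2.5))
E
```

```text
time: 7.12
position: [0.5067, -0.0979, 0.0332]
tool_rot: [2.222, 2.221, 0.001]
ft_force: [-0.3, 0.6, 3.0]
grip_width: 0.415
time: 8.12
position: [0.506, -0.0978, 0.1223]
tool_rot: [-2.221, -2.22, 0.001]
ft_force: [0.3, -0.0, -1.2]
grip_width: 0.419
```

View pics/s1.png

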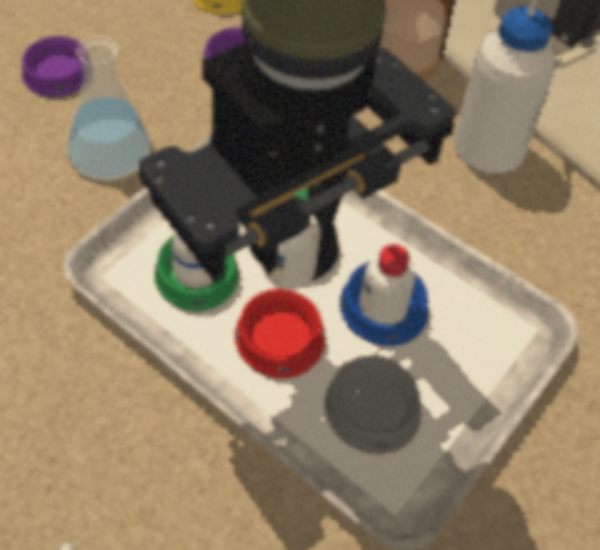

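The black bottle is held upright, opening 36 mm. Red holder at crop (280,330) is now empty, and grey is at (372,403). I carry it to grey.

```bash
python3 -m jog '[[[0.3,-0.4,0.1,0,0],[0.3,-0.6,0.2,0,0],[0.3,-0.6,0.2,0,0],[0.3,-0.43,0.05,0,0],[0.3,0,0,0.4,0],[0.3,0,0,0.6,0],[0.3,0,0,0.5,0],[0.3,0,0,0.2,0],[0.3,0,0,0.1,0],[0.3,0,0,0.1,0]]]'
python3 -m jog '[[[0.3,0,0,0.1,0],[0.3,0,0,0.1,0],[0.3,0,0,0.08,0],[0.3,0,0,0,0],[0.3,0,0,0,0]]]'
```

```text
time: 9.43
position: [0.529, -0.1792, 0.0473]
tool_rot: [2.221, 2.22, 0.001]
ft_force: [-0.9, 0.7, -1.4]
grip_width: 0.419
time: 10.05
position: [0.5286, -0.1792, 0.0359]
tool_rot: [2.222, 2.221, 0.0]
ft_force: [0.4, 0.0, -0.6]
grip_width: 0.421
```

```bash
python3 -m jog '[[[0.3,0,0,0.05,0],[0.3,0,0,0.05,0],[0.3,0,0,0,0],[0.3,0,0,0,0]]]'
```

```text
time: 10.55
position: [0.5287, -0.1792, 0.0331]
tool_rot: [-2.222, -2.22, -0.002]
ft_force: [-3.6, 1.5, 10.4]
grip_width: 0.422
```

Contact at 10 N at the same height as the pick-up (0.033). I release, lift and go over the red-capped bottle.

```bash
python3 -m jog '[[[0.65,0,0,0,0],[0.65,0,0,0,0],[0.65,0,0,0,0],[0.65,0,0,-0.3,0],[0.65,0,0,-0.7,0],[0.65,0,0,-0.8,0],[0.65,0.5,0.5,0,0],[0.65,0.5,0.5,0,0],[0.65,0.5,0.5,0,0],[0.65,0,0,0,0]]]'
python3 meas.py | grep cap
```

```text
time: 11.8
position: [0.5902, -0.1146, 0.102]
tool_rot: [-2.213, -2.227, 0.002]
ft_force: [0.1, 0.2, -0.5]
grip_width: 0.649
cap px [405.5 186.2] n 21 zmax 0.08 pts [ 0.5884 -0.115   0.0756] ray [ 0.5883 -0.1159]
cap px [366.6 194.3] n 97 zmax 0.08 pts [ 0.5684 -0.0324  0.0755] ray [ 0.5682 -0.032 ]
cap px [355.6 233.7] n 98 zmax 0.081 pts [ 0.4832 -0.0102  0.0754] ray [ 0.4828 -0.0101]
```

```bash
python3 -m jog '[[[0.65,0,0,0.5,0],[0.65,0,0,0.6,0],[0.65,0,0,0.4,0],[0.65,0,0,0.2,0],[0.65,0,0,0,0],[0.65,0,0,0,0]]]'
```

```text
time: 12.65
position: [0.5891, -0.1195, 0.0364]
tool_rot: [2.221, 2.22, 0.001]
ft_force: [-0.3, -0.0, 0.5]
grip_width: 0.649
```

```bash
python3 - <<'E'
from h import *
im,d,K,T=grab("scene")
b=cv2.cvtColor(im,cv2.COLOR_RGB2BGR)[150:370,240:480]; cv2.imwrite("pics/s2.png",cv2.resize(b,None,fx=2.5,fy=2.5))
E
```

```text
(no output)
```

View pics/s2.png

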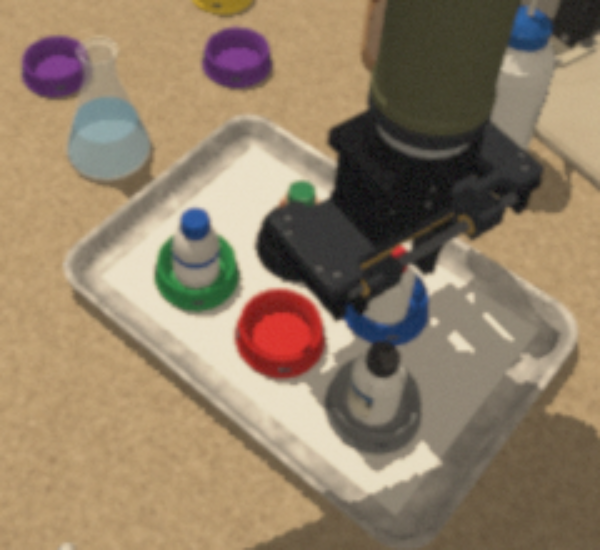

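The black bottle stands upright in grey, crop (375,395). The jaws surround the red-capped one. I grip, lift and go to the red holder.

```bash
python3 -m jog '[[[0.3,0,0,0.06,0],[0.3,0,0,0,0],[0.3,0,0,0,0],[0.3,0,0,0,0],[0.3,0,0,-0.2,0],[0.3,0,0,-0.5,0],[0.3,0,0,-0.6,0],[0.3,0,0,-0.6,0],[0.3,0,0,-0.3,0],[0.3,0,0,0,0]]]'
python3 -m jog '[[[0.3,0.1,-0.3,0,0],[0.3,0.2,-0.6,0,0],[0.3,0.2,-0.6,0,0],[0.3,0.14,-0.5,0,0],[0.3,0,-0.09,0,0],[0.3,0,0,0,0],[0.3,0,0,0,0]]]'
```

```text
time: 13.95
position: [0.5892, -0.1193, 0.1227]
tool_rot: [2.221, 2.22, 0.003]
ft_force: [-0.1, 0.9, -0.8]
grip_width: 0.422
time: 14.82
position: [0.5054, -0.0938, 0.1213]
tool_rot: [2.222, 2.22, -0.0]
ft_force: [1.0, -0.1, -1.5]
grip_width: 0.421
```

```bash
python3 -m jog '[[[0.3,0,0,0.4,0],[0.3,0,0,0.6,0],[0.3,0,0,0.5,0],[0.3,0,0,0.2,0],[0.3,0,0,0.15,0],[0.3,0,0,0.1,0],[0.3,0,0,0.1,0],[0.3,0,0,0.08,0],[0.3,0,0,0,0],[0.3,0,0,0,0]]]'
```

```text
time: 16.08
position: [0.5051, -0.0936, 0.0363]
tool_rot: [2.222, 2.221, 0.001]
ft_force: [0.5, 0.5, -1.6]
grip_width: 0.418
```

```bash
python3 -m jog '[[[0.3,0,0,0.04,0],[0.3,0,0,0.04,0],[0.3,0,0,0,0],[0.3,0,0,0,0]]]'
```

```text
time: 16.58
position: [0.5051, -0.0935, 0.0334]
tool_rot: [-2.222, -2.221, -0.001]
ft_force: [-1.3, 1.7, 4.8]
grip_width: 0.422
```

```bash
python3 -m jog '[[[0.65,0,0,0,0],[0.65,0,0,0,0],[0.65,0,0,0,0],[0.65,0,0,-0.3,0],[0.65,0,0,-0.7,0],[0.65,0,0,-0.75,0],[0.65,0.7,-0.19,0,0],[0.65,0.7,-0.18,0,0],[0.65,0.68,-0.18,0,0],[0.65,0,0,0,0]]]'
python3 -m jog '[[[0.65,0,0,0.5,0],[0.65,0,0,0.6,0],[0.65,0,0,0.4,0],[0.65,0,0,0.2,0],[0.65,0,0,0,0],[0.65,0,0,0,0]]]'
python3 - <<'E'
from h import *
im,d,K,T=grab("scene")
b=cv2.cvtColor(im,cv2.COLOR_RGB2BGR)[150:370,240:480]; cv2.imwrite("pics/s3.png",cv2.resize(b,None,fx=2.5,fy=2.5))
E
```

```text
time: 17.82
position: [0.4829, -0.0081, 0.1036]
tool_rot: [-2.217, -2.225, -0.002]
ft_force: [0.9, -0.5, -0.1]
grip_width: 0.648
time: 18.58
position: [0.4836, -0.0105, 0.0356]
tool_rot: [2.222, 2.22, 0.002]
ft_force: [0.1, 0.0, 0.6]
grip_width: 0.649
```

View pics/s3.png

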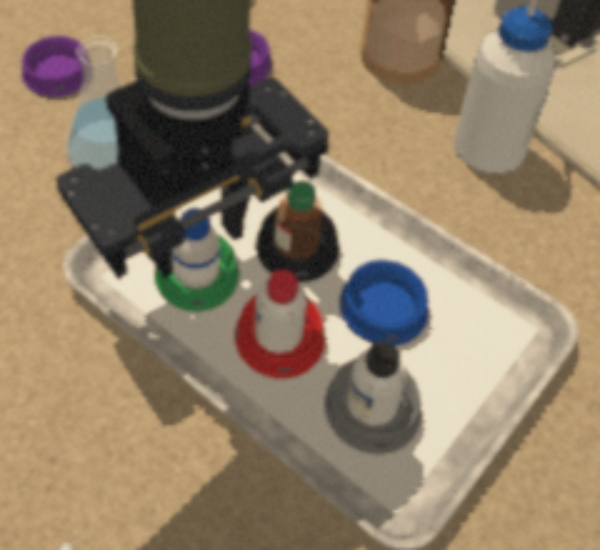

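The red bottle stands in the red holder, crop (282,310). The jaws surround the blue-capped one and the flask is untouched. I carry it to the blue holder.

```bash
python3 -m jog '[[[0.3,0,0,0.05,0],[0.3,0,0,0,0],[0.3,0,0,0,0],[0.3,0,0,0,0],[0.3,0,0,-0.2,0],[0.3,0,0,-0.5,0],[0.3,0,0,-0.6,0],[0.3,0,0,-0.6,0],[0.3,0,0,-0.3,0],[0.3,0,0,0,0]]]'
python3 -m jog '[[[0.3,-0.3,0.3,0,0],[0.3,-0.6,0.6,0,0],[0.3,-0.6,0.6,0,0],[0.3,-0.6,0.6,0,0],[0.3,-0.4,0.4,0,0],[0.3,-0.14,0.15,0,0],[0.3,0,0,0,0],[0.3,0,0,0,0]]]'
```

```text
time: 19.88
position: [0.4835, -0.0102, 0.1216]
tool_rot: [2.221, 2.221, 0.003]
ft_force: [-0.1, 0.3, -2.1]
grip_width: 0.424
time: 20.88
position: [0.5882, -0.1149, 0.1206]
tool_rot: [-2.22, -2.221, -0.0]
ft_force: [-0.0, 0.1, -0.6]
grip_width: 0.419
```

```bash
python3 -m jog '[[[0.3,-0.02,0.02,0.4,0],[0.3,0,0,0.6,0],[0.3,0,0,0.5,0],[0.3,0,0,0.2,0],[0.3,0,0,0.15,0],[0.3,0,0,0.1,0],[0.3,0,0,0.1,0],[0.3,0,0,0.06,0],[0.3,0,0,0,0],[0.3,0,0,0,0]]]'
python3 -m jog '[[[0.3,0,0,0.04,0],[0.3,0,0,0.04,0],[0.3,0,0,0,0],[0.3,0,0,0,0]]]'
```

```text
time: 22.12
position: [0.5898, -0.1168, 0.0368]
tool_rot: [2.222, 2.221, 0.001]
ft_force: [-0.9, -0.6, -0.6]
grip_width: 0.42
time: 22.62
position: [0.5897, -0.1168, 0.0333]
tool_rot: [-2.222, -2.221, -0.0]
ft_force: [0.9, -0.2, -0.9]
grip_width: 0.421
```

```bash
python3 -m jog '[[[0.3,0,0,0.03,0],[0.3,0,0,0.02,0],[0.3,0,0,0,0],[0.3,0,0,0,0]]]'
```

```text
time: 23.12
position: [0.5899, -0.1168, 0.033]
tool_rot: [-2.222, -2.22, -0.002]
ft_force: [-4.0, 1.0, 10.5]
grip_width: 0.421
```

```bash
python3 -m jog '[[[0.65,0,0,0,0],[0.65,0,0,0,0],[0.65,0,0,0,0],[0.65,0,0,-0.3,0],[0.65,0,0,-0.7,0],[0.65,0,0,-0.75,0],[0.65,0.7,-0.19,0,0],[0.65,0.7,-0.18,0,0],[0.65,0.7,-0.18,0,0],[0.65,0,0,0,0]]]'
python3 -m jog '[[[0.65,0,0,0.5,0],[0.65,0,0,0.6,0],[0.65,0,0,0.4,0],[0.65,0,0,0.2,0],[0.65,0,0,0,0],[0.65,0,0,0,0]]]'
python3 - <<'E'
from h import *
im,d,K,T=grab("scene")
b=cv2.cvtColor(im,cv2.COLOR_RGB2BGR)[150:370,240:480]; cv2.imwrite("pics/s4.png",cv2.resize(b,None,fx=2.5,fy=2.5))
E
```

```text
time: 24.38
position: [0.5678, -0.0298, 0.1019]
tool_rot: [-2.216, -2.225, -0.002]
ft_force: [0.2, -0.6, -0.3]
grip_width: 0.653
time: 25.12
position: [0.5684, -0.033, 0.034]
tool_rot: [2.222, 2.22, 0.001]
ft_force: [0.8, 0.4, 0.5]
grip_width: 0.648
```

View pics/s4.png

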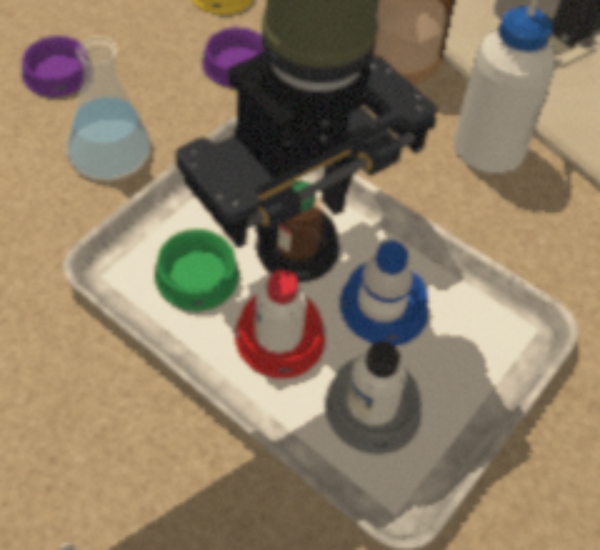

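Blue is in the blue holder, crop (387,285), and the jaws surround the green-capped bottle. I carry it to the green holder.

```bash
python3 -m jog '[[[0.3,0,0,0,0],[0.3,0,0,0,0],[0.3,0,0,0,0],[0.3,0,0,0,0],[0.3,0,0,-0.2,0],[0.3,0,0,-0.5,0],[0.3,0,0,-0.6,0],[0.3,0,0,-0.6,0],[0.3,0,0,-0.3,0],[0.3,0,0,0,0]]]'
python3 -m jog '[[[0.3,0.1,-0.3,0,0],[0.3,0.2,-0.6,0,0],[0.3,0.2,-0.6,0,0],[0.3,0.06,-0.5,0,0],[0.3,0,-0.16,0,0],[0.3,0,0,0,0],[0.3,0,0,0,0]]]'
python3 -m jog '[[[0.3,0,0,0.4,0],[0.3,0,0,0.6,0],[0.3,0,0,0.5,0],[0.3,0,0,0.2,0],[0.3,0,0,0.15,0],[0.3,0,0,0.1,0],[0.3,0,0,0.1,0],[0.3,0,0,0.08,0],[0.3,0,0,0,0],[0.3,0,0,0,0]]]'
```

```text
time: 26.42
position: [0.5685, -0.0327, 0.1226]
tool_rot: [2.221, 2.22, 0.003]
ft_force: [0.0, -0.6, -1.0]
grip_width: 0.419
time: 27.3
position: [0.4819, -0.0105, 0.1214]
tool_rot: [2.222, 2.22, -0.0]
ft_force: [0.3, 0.1, -0.4]
grip_width: 0.422
time: 28.55
position: [0.4815, -0.0103, 0.0363]
tool_rot: [2.222, 2.221, 0.001]
ft_force: [-1.0, -0.3, -1.1]
grip_width: 0.422
```

```bash
python3 -m jog '[[[0.3,0,0,0.04,0],[0.3,0,0,0.04,0],[0.3,0,0,0,0],[0.3,0,0,0,0]]]'
```

```text
time: 29.05
position: [0.4815, -0.0103, 0.0335]
tool_rot: [-2.222, -2.221, -0.001]
ft_force: [-2.1, 0.3, 6.0]
grip_width: 0.42
```

```bash
python3 -m jog '[[[0.65,0,0,0,0],[0.65,0,0,0,0],[0.65,0,0,0,0],[0.65,0,0,-0.3,0],[0.65,0,0,-0.7,0],[0.65,0,0,-0.75,0],[0.65,0,0,-0.2,0],[0.65,-0.6,0.17,0,0],[0.65,-0.8,0.22,0,0],[0.65,-0.8,0.22,0,0]]]'
python3 -m jog '[[[0.65,-0.8,0.22,0,0],[0.65,-0.7,0.2,0,0],[0.65,-0.52,0.15,0,0],[0.65,0,0,0.2,0],[0.65,0,0,0,0]]]'
python3 meas.py | grep cap
python3 - <<'E'
from h import *
im,d,K,T=grab("top")
b=cv2.cvtColor(im,cv2.COLOR_RGB2BGR)[140:280,265:475]; cv2.imwrite("pics/t2.png",cv2.resize(b,None,fx=3.5,fy=3.5))
E
```

```text
time: 30.3
position: [0.5056, -0.0988, 0.1106]
tool_rot: [-2.221, -2.222, -0.0]
ft_force: [0.6, 0.3, 0.8]
grip_width: 0.648
time: 30.92
position: [0.5274, -0.1778, 0.1016]
tool_rot: [-2.22, -2.22, 0.002]
ft_force: [-0.3, 0.4, 0.7]
grip_width: 0.648
cap px [405.8 185.7] n 103 zmax 0.081 pts [ 0.5901 -0.1162  0.0754] ray [ 0.5895 -0.1164]
cap px [430.7 214.7] n 32 zmax 0.08 pts [ 0.5293 -0.1708  0.0749] ray [ 0.5284 -0.1707]
cap px [394.8 224.3] n 96 zmax 0.08 pts [ 0.5054 -0.0933  0.0752] ray [ 0.5054 -0.0936]
cap px [355.5 234.1] n 94 zmax 0.08 pts [ 0.4821 -0.0105  0.0753] ray [ 0.482  -0.0099]
```

View pics/t2.png

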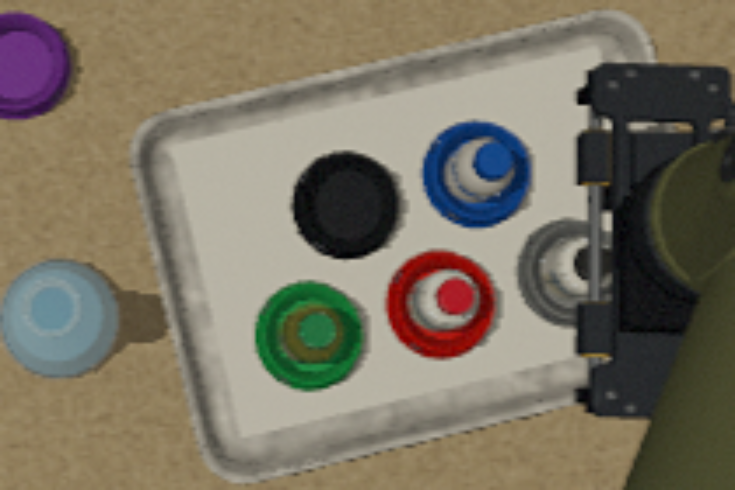

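Red, blue and green stand in their holders with cap heights at 75–76 mm. Green is at (318,328), red at (455,298) and blue at (492,160); the black holder at (346,205) is empty. The black bottle goes last.

```bash
python3 -m jog '[[[0.65,-0.02,0.02,0.5,0],[0.65,0,0,0.6,0],[0.65,0,0,0.4,0],[0.65,0,0,0.19,0],[0.65,0,0,0,0],[0.65,0,0,0,0]]]'
python3 -m jog '[[[0.3,0,0,0,0],[0.3,0,0,0,0],[0.3,0,0,0,0],[0.3,0,0,0,0],[0.3,0,0,-0.2,0],[0.3,0,0,-0.5,0],[0.3,0,0,-0.6,0],[0.3,0,0,-0.6,0],[0.3,0,0,-0.3,0],[0.3,0,0,0,0]]]'
```

```text
time: 31.82
position: [0.5299, -0.1802, 0.036]
tool_rot: [2.221, 2.22, 0.001]
ft_force: [0.3, -0.4, 0.6]
grip_width: 0.651
time: 33.08
position: [0.53, -0.1801, 0.1245]
tool_rot: [2.221, 2.22, 0.003]
ft_force: [-0.6, 0.6, -0.5]
grip_width: 0.421
```

```bash
python3 -m jog '[[[0.3,0.3,0.1,0,0],[0.3,0.6,0.15,0,0],[0.3,0.6,0.15,0,0],[0.3,0.6,0.15,0,0],[0.3,0.6,0.15,0,0],[0.3,0.6,0.1,0,0],[0.3,0.4,0.1,0,0],[0.3,0,0,0,0],[0.3,0,0,0,0]]]'
python3 -m jog '[[[0.3,0,0,0.4,0],[0.3,0,0,0.6,0],[0.3,0,0,0.5,0],[0.3,0,0,0.2,0],[0.3,0,0,0.15,0],[0.3,0,0,0.1,0],[0.3,0,0,0.1,0],[0.3,0,0,0.08,0],[0.3,0,0,0,0],[0.3,0,0,0,0]]]'
```

```text
time: 34.2
position: [0.565, -0.0331, 0.1232]
tool_rot: [2.223, 2.219, -0.001]
ft_force: [-0.1, -0.0, -1.6]
grip_width: 0.422
time: 35.45
position: [0.5655, -0.032, 0.0383]
tool_rot: [2.222, 2.221, 0.001]
ft_force: [-0.9, -0.9, -1.1]
grip_width: 0.42
```

```bash
python3 -m jog '[[[0.3,0,0,0.04,0],[0.3,0,0,0.04,0],[0.3,0,0,0,0],[0.3,0,0,0,0]]]'
```

```text
time: 35.95
position: [0.5655, -0.032, 0.0356]
tool_rot: [-2.222, -2.221, -0.001]
ft_force: [-2.4, 1.1, 5.3]
grip_width: 0.42
```

Contact. I release, lift and retreat for the last check.

```bash
python3 -m jog '[[[0.65,0,0,0,0],[0.65,0,0,0,0],[0.65,0,0,0,0],[0.65,0,0,-0.3,0],[0.65,0,0,-0.7,0],[0.65,0,0,-0.8,0],[0.65,0,0,-0.8,0],[0.65,0,0,-0.8,0],[0.65,0,0,-0.8,0],[0.65,0,0,0,0]]]'
python3 -m jog '[[[0.65,-0.6,0,0,0],[0.65,-0.8,0,0,0],[0.65,-0.8,0,0,0],[0.65,-0.8,0,0,0],[0.65,-0.8,0,0,0],[0.65,-0.8,0,0,0],[0.65,-0.8,0,0,0],[0.65,-0.6,0,0,0],[0.65,0,0,0,0],[0.65,0,0,0,0]]]'
python3 meas.py t3.png | grep -E "cap|holder"
```

```text
time: 37.2
position: [0.5671, -0.0325, 0.2062]
tool_rot: [2.22, 2.218, 0.008]
ft_force: [-0.5, 0.5, -0.1]
grip_width: 0.648
time: 38.45
position: [0.5653, -0.2707, 0.2024]
tool_rot: [-2.22, -2.221, -0.001]
ft_force: [0.0, -0.1, 0.7]
grip_width: 0.648
holder black (363, 198) diam 68 [ 0.5649 -0.0312]
holder blue (401, 189) diam 68 [ 0.5885 -0.1152]
holder green (353, 236) diam 68 [ 0.4808 -0.0094]
holder red (390, 226) diam 69 [ 0.5043 -0.0929]
holder grey (428, 217) diam 71 [ 0.527  -0.1782]
cap px [405.7 185.4] n 101 zmax 0.081 pts [ 0.5904 -0.1161  0.076 ] ray [ 0.59   -0.1163]
cap px [366.  195.5] n 97 zmax 0.082 pts [ 0.5658 -0.0322  0.0757] ray [ 0.5655 -0.0308]
cap px [394.6 224.3] n 100 zmax 0.081 pts [ 0.5055 -0.0937  0.0755] ray [ 0.5055 -0.0933]
cap px [355.5 234.1] n 95 zmax 0.08 pts [ 0.4821 -0.0103  0.0756] ray [ 0.482 -0.01 ]
```

View pics/t3.png

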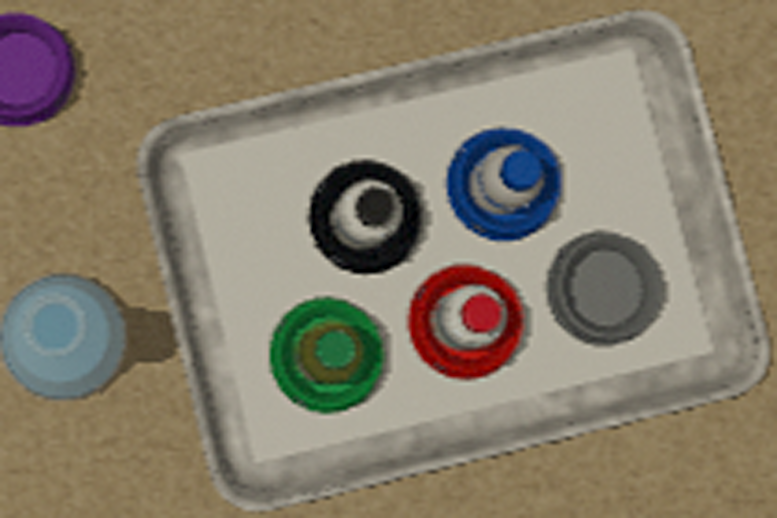

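All four caps match their holders: black (375,206), blue (521,168), green (335,349), red (481,312). Grey (606,287) is empty, and the flask is still at (63,337).

```bash
python3 -c "
from bench import job; print(job.close_job())"
```

```text
the job is handed in; nothing more can be done
None
```

All four bottles now stand in the holder of their cap colour, the grey spare is empty, and the job is handed in at about 38.5 s of the 109 s allowed. I moved black to grey, then red, blue and green to their own holders, then black from grey to black. Each bottle was lifted straight up and lowered slowly until I felt contact at 5–11 N before release.

The last top view showed the following:
- **Cap heights:** all four tops measure about 76 mm, the same as at the start and as expected for bottles fully down (6 + 70 mm).
- **Position:** each cap is within about 2 mm of its holder's centre.
- **Flask:** it shows at the same place as in the first picture.

No check failed or disagreed. The wrist camera could not see between the jaws, so I relied on the top and scene views for the grasps.

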